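# Bring a spread snap ring to the groove of an axle stub

## Task

Take the circlip pliers off their wooden rest by the red handles and squeeze the handles so that the dark steel snap ring on their tips spreads; hold it spread above the end of the upright axle stub, then slide it level down over the stub until it lies at the groove just above the brass washer, without leaning on it. Keep the ring spread all the way down, never forcing it over the stub unspread, and leave the oil bottle, the wrench and the copper bushing where they are. Finish while still holding the pliers squeezed, with the ring spread around the groove: do not let go.

Things in the scene. Friction and masses are not known exactly. Their poses are not given: they have to be found in the camera images.
- pliers: Circlip pliers with bent-down tips, 213 mm long, about 0.2 kg, lying level on the rest. Origin on the rivet's axis at the underside of the handles; x axis points from rivet to tips and ring, y to the left lever, z up. Jaws reach to x = 54 mm, with thin pins down to a dark steel snap ring that stays fixed on them. Centre of mass near x = -35 mm. Squeezing the red handles spreads the ring.
- ring_center (a point): Centre of the dark steel snap ring on the pliers' tips, at (68, 0, -17) mm in the pliers' frame: the middle of its hole (when spread) and of its 3 mm thickness. The ring lies level, 41 mm over all when spread. Its hole takes a 34 mm shaft when fully spread, and is only 27 mm wide at rest. Pressed up with more than about 3 N, it tips the pliers in the grip.
- pliers_grip (a point): Point midway between the red handles and half way up them, at (-60, 0, 7) mm in the pliers' frame, 47 mm above the table at rest: squeeze here from above, closing along the pliers' y. Handles: bars 14 mm tall, 8 mm thick, x = -25 to -125 mm; over both here 51 mm at rest, 32 mm fully squeezed (then parallel to x). Below is only the rest's 10 mm board.
- lever_left (a joint): Angle of the left lever, rad (the right one moves alike): 0 = at rest (sprung), 0.16 = handles squeezed onto their stop, ring fully spread. The spring needs about 3.5 N per handle at the grip point to begin and 10 N to stay fully squeezed. From 0.08 the ring passes the 30 mm stub; spread enough is above 0.10. It springs back when let go.
- rest: Wooden rest, fixed, 145 x 88 mm, 40 mm high: a 10 mm board with a 28 mm square post under the pliers' rivet and a 14 mm cross bar under the handles' ends at x = -112 mm. Origin on the table under the rivet; x axis as the pliers'.
- axle: Fixed axle stub, upright, through an aluminium pulley (diameter 100, top at 40 mm) on a grey 110 mm square plate. Origin on the table on the stub's axis, z up. A brass washer (diameter 48 mm) on the pulley has its top at 43 mm; directly above it is the dark groove (diameter 25, from 43 to 50 mm), then the bright stub end, diameter 30, up to 62.5 mm with a 2.5 mm chamfer.
- groove (a point): Centre of the groove on the stub's axis, 46.5 mm above the table, 16 mm below the stub's top and 3.5 mm above the washer's top.
- oil: Yellow oil bottle with red cap, diameter 44 mm, 85 mm tall, standing; origin at the centre of its underside. A bystander.
- wrench: Steel open wrench, 150 mm long, lying on the table between axle and rest, pointing away from the robot; origin under its middle. A bystander.
- bushing: Copper bushing, diameter 38 mm, 28 mm tall, standing between axle and rest; origin at the centre of its underside. A bystander.
Things that resemble listed ones, but are neither listed nor needed, are in the scene too. Leave any purple or turquoise look-alike of the pliers alone. What is shaped like the rest but blue is not meant.

How it is judged:
By the outcome, as a careful person would: the job done as asked, in the order asked, and still so for the second after the job is handed in, while the arm keeps its last pose, push and grip.
It also fails if it takes over 43 s, if anything falls off the work surface, if the arm or the gripper's body presses on something with over 40 N, if the wrist force passes 120 N, or if a joint passes its speed limit or range.

## Robot

A 6-joint arm with a two-finger parallel gripper is mounted at the origin on the work surface. World frame = base frame: x ahead of the robot, y to its left, z up, the work surface at z = 0. Lengths are in mm, angles in rad, forces in N, time in s.
With the tool pointing down it reaches from about 350 to 775 mm from the base axis. Payload 7.3 kg.
Tool frame: the origin (TCP) lies at the very end of the fingers, on their centre line; the grasp point (between the pads) lies 19 mm behind it; z points along the fingers, y is the line along which they close (so a half turn about z gives the same grasp; the last joint's range is limited). The gripper opens to 92 mm and grips with 3 to 60 N. Pads are 19 mm wide; open, the fingers measure 130 mm over their backs; the gripper's body (75 mm by 190 mm) begins 47 mm behind the grasp point.
Start: joints at [1.162, 0.342, 1.524, -0, 1.275, -0.146], TCP at [136.373, 507.002, 190.041] pointing down, gripper open.
Joint ranges: [-2.53, 2.53], [-0.77, 2.02], [0.04, 2.7], [-1, 4.14], [0.28, 2.66], [-3.11, 3.11]. Speed limits (rad/s): [2.57, 2.57, 3.14, 3.14, 3.14, 3.14].

## Interface

Orientations are given as [roll, pitch, yaw] about the fixed x, y, z axes, in that order (R = Rz(yaw) Ry(pitch) Rx(roll)).
In Python, from plant import * gives the robot as it stands.
- The arm moves only by the tool arm_command, never from a script. Its arguments are lists of equal length, an entry for each row: "gripper": the finger opening in mm, from 0 to 91.8; "dp": the shift along the tool's x, y, z in units of 25 mm (1.0 is 25 mm), a list of three; "twist": the turn about the tool's z in units of 5 degrees (1.0 is 5 degrees). A call has exactly 5 rows; each row shifts and turns the commanded pose from where the row before left it, along the tool's axes as they then stand; what a row does not reach is not made up. A row lasts 1/8 s, in which the tool goes at most 62.5 mm and 10.7 degrees, less where a joint would pass 70% of its speed; a pose out of reach is approached as far as the arm can. A call is refused whole if a number of a shift passes 1 or a number of a turn 1, either way. A call with a gripper value outside its range is refused whole. The fingers move at their own pace and stop on an object; the grip force is fixed at half the most. Time passes only in rows, so rows that do not move let the fingers close, or fill a call up. It gives the time, the measured TCP pose, the force, the opening and the grip force at its end, in the units of the state.
- get_obs(): the state, without advancing time (a new reading comes with each control period).
- capture(name): name is "side" or "top" or "wrist"; returns the picture (384x512x3 uint8, red, green, blue); there is no depth.
- get_calibration(name): a dict with "mtx" (3x3 intrinsics, pixels), "position" and "attitude" of the camera in the world; the wrist camera has in their place "mount" (4x4, takes a point from camera to tool coordinates, whose origin is the TCP and whose axes are the flange's). Camera axes: x right, y down, z forward; pixel columns grow to the right and rows downward; lengths in mm; the calibration is good to about 2 mm. A picture is of the moment at which its call begins: read the wrist's pose just before it. get_calibration takes no time and is no camera call.
- close_job(): hands the job in; it is judged then, once.
The state is a dict: "time": time; "joint_positions": joint angles; "dq": joint speeds; "tau": joint torques, N m; "tool_pos": TCP position; "tcp_rot": TCP orientation; "contact_force": force on the tool from outside, world axes, zero at the start; "moment": the same for the moment, N m; "grip_width": finger opening in mm; "finger_force": force on a finger pad.
Only numpy, scipy, OpenCV 4.12 (cv2) and the standard library are available. Lean on these libraries where they do the work, as an engineer would, in place of code of your own. Each camera call takes 0.05 s, during which the arm holds its last target. There are 200 camera calls.

## Working session

There is one attempt and no reset: what is moved stays moved. The work goes in short steps, Python scripts to look and compute and a tool call to move; the robot and the scene stay as the last step left them, time stands still between calls to the robot, and variables do not carry over. Pictures are saved under pics/ and viewed, at most 10 in all, crops included, and the job is handed in when it is done.

Besides the shell and the picture viewer there is one more tool, called as name([rows], argument=value, ...), one row to a line, values as JSON. arm_command: Moves the arm, as the interface text tells. Its arguments: {"type":"object","properties":{"gripper":{"type":"array"},"dp":{"type":"array"},"twist":{"type":"array"}},"required":["gripper","dp","twist"]}

```bash
mkdir -p pics; cat > h.py <<'E'
from plant import *
import numpy as np, cv2
E
python3 - <<'E'
from h import *
o=get_obs(); print(o)
a=capture("top");b=capture("side")
cv2.imwrite("pics/top0.png",a[:,:,::-1]);cv2.imwrite("pics/side0.png",b[:,:,::-1])
for n in("top","side","wrist"):print(n,get_calibration(n))
E
```

```text
{'time': 0.0, 'joint_positions': array([ 1.16198342e+00,  3.42729553e-01,  1.52501633e+00, -6.52819186e-05,
        1.27539659e+00, -1.46016628e-01]), 'dq': array([ 1.84487281e-03,  1.29639261e-03, -7.02493906e-05, -8.20174350e-04,
        6.79498105e-04, -7.61935167e-04]), 'tau': array([ 3.82552080e-04, -4.31232512e+01, -2.44226682e+01,  7.18720886e-02,
        5.58517501e-02, -1.05313893e-04]), 'tool_pos': array([136.20676552, 506.54078363, 189.34170552]), 'tcp_rot': array([-3.14005025e+00, -1.63734992e-04,  2.87881530e+00]), 'contact_force': array([-0.23504649,  0.12171245, -0.90363479]), 'moment': array([ 0.01310669,  0.02312338, -0.01661024]), 'finger_force': 0.0, 'grip_width': 91.95421844647447}
top {'mtx': array([[349.75634403,   0.        , 253.93341264],
       [  0.        , 349.75634403, 180.69137811],
       [  0.        ,   0.        ,   1.        ]]), 'position': array([415.30817828, -64.10677325, 876.1296864 ]), 'attitude': array([-2.94093848, -0.00619707, -1.49351792])}
side {'mtx': array([[397.94688111,   0.        , 261.06838075],
       [  0.        , 397.94688111, 198.645184  ],
       [  0.        ,   0.        ,   1.        ]]), 'position': array([ 345.22253179, -729.30015835,  718.096669  ]), 'attitude': array([-2.31279583, -0.00562596, -0.34210067])}
wrist {'mtx': array([[303.36032384,   0.        , 253.77714939],
       [  0.        , 303.36032384, 190.00108167],
       [  0.        ,   0.        ,   1.        ]]), 'mount': array([[-2.77093995e-04, -9.66501087e-01, -2.56662369e-01,
         6.95312783e+01],
       [ 9.99997826e-01, -7.98249535e-04,  1.92632700e-03,
         2.34241340e-01],
       [-2.06667776e-03, -2.56661277e-01,  9.66499207e-01,
        -1.95159409e+02],
       [ 0.00000000e+00,  0.00000000e+00,  0.00000000e+00,
         1.00000000e+00]])}
```

View pics/top0.png

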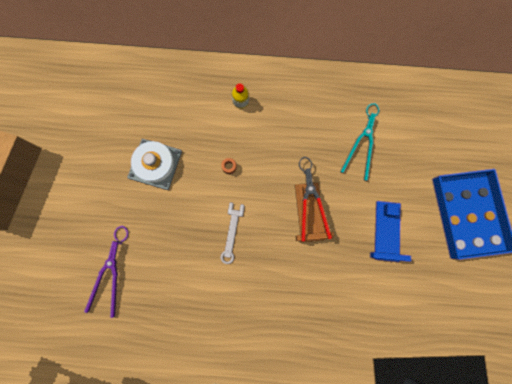

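View pics/side0.png

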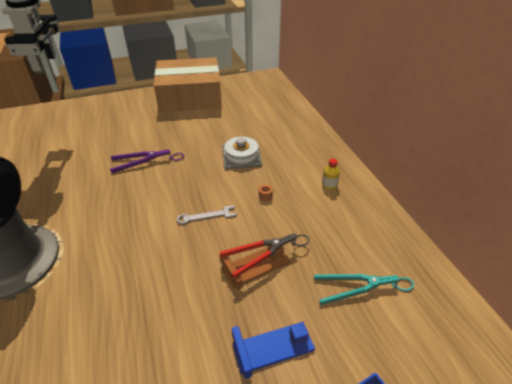

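Candidates for the pliers in the top view are red (312,195), purple (112,265) and turquoise (370,135). The red-handled one on the brown rest matches the description. The stub is at (150,159), the bushing at (229,166), the wrench at (232,233) and the bottle at (240,93). The blue rest at (388,232) is not meant.

```bash
python3 - <<'E'
import cv2,numpy as np
a=cv2.imread("pics/top0.png")
c1=cv2.resize(a[150:250,280:347],None,fx=6,fy=6,interpolation=cv2.INTER_CUBIC)
c2=cv2.resize(a[130:196,122:188],None,fx=6,fy=6,interpolation=cv2.INTER_CUBIC)
m=np.zeros((600,800,3),np.uint8);m[:600,:402]=c1;m[:396,404:800]=c2
cv2.imwrite("pics/crop0.png",m)
E
cat >> h.py <<'E'
from scipy.spatial.transform import Rotation as Ro
def cam(n,o=None):
    c=get_calibration(n)
    if n=="wrist":
        T=np.eye(4);T[:3,:3]=Ro.from_euler("xyz",o["tcp_rot"]).as_matrix();T[:3,3]=o["tool_pos"]
        M=T@c["mount"];return c["mtx"],M[:3,:3],M[:3,3]
    return c["mtx"],Ro.from_euler("xyz",c["attitude"]).as_matrix(),c["position"]
def toz(C,uv,z):
    K,R,p=C;d=R@np.linalg.solve(K,[uv[0],uv[1],1.]);return p+d*(z-p[2])/d[2]
def proj(C,P):
    K,R,p=C;q=K@(R.T@(np.array(P)-p));return q[:2]/q[2]
E
```

```text
(no output)
```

View pics/crop0.png

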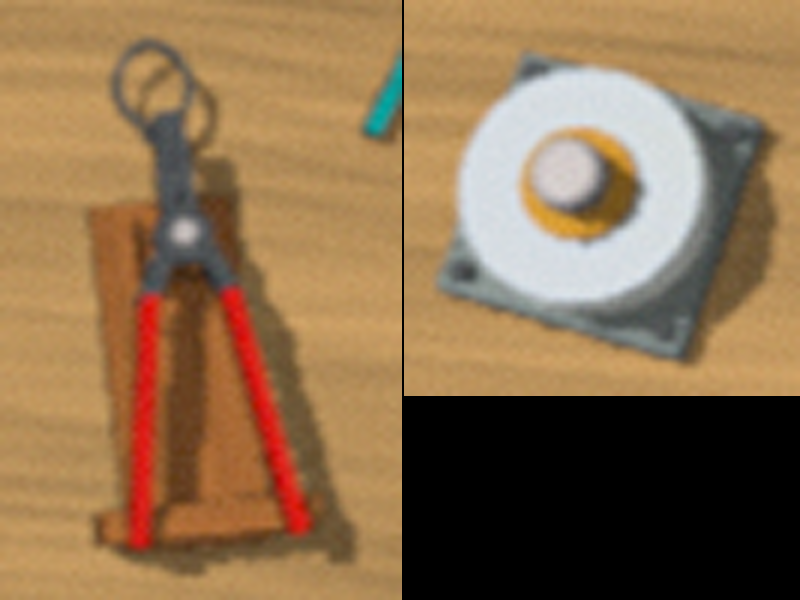

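The crop confirms the red-handled pliers on the wooden rest: ring at about (305.4,164), rivet (310.5,188.3), handle ends (303.2,240.5) and (329.8,238). The stub top is at (149.2,158.8).

```bash
python3 - <<'E'
from h import *
C=cam("top")
r=toz(C,(305.1,163.8),23);v=toz(C,(310.5,188.2),58);l=toz(C,(303.1,240.6),54);q=toz(C,(329.8,238),54)
s=toz(C,(149.2,158.8),62.5)
np.set_printoptions(precision=1,suppress=True)
print(r,v,l,q,s)
m=(l+q)/2;print(np.linalg.norm(l-q),np.linalg.norm((v-m)[:2]),np.linalg.norm((r-v)[:2]))
for d in (v-m,r-v,r-m): print(np.arctan2(d[1],d[0]))
print("wrench,bush,oil",toz(C,(232,233),5),toz(C,(229,165),28),toz(C,(240,90),85))
S=cam("side");print(proj(S,s),proj(S,v))
E
```

```text
[ 642.1 -181.    23. ] [ 574.  -191.9   58. ] [ 450.  -180.9   54. ] [ 460.7 -242.6   54. ] [614.4 198.4  62.5]
62.57074903915727 120.3024303234468 68.94324304351822
0.16595404033286326
0.15880583493202677
0.1633499134883887
wrench,bush,oil [456.9 -12.1   5. ] [622.7   9.1  28. ] [798.2  -5.3  85. ]
[239.9 140.5] [275.4 240.8]
```

arm_command([
  [-0.8,-1,0],
  [-0.8,-1,0],
  [-0.8,-1,0],
  [-0.8,-1,0],
  [-0.8,-1,0],
], gripper=[91.8,91.8,91.8,91.8,91.8], twist=[-1,-1,-1,-1,-0.9])

```text
time: 0.72
tool_pos: [224.6, 373.6, 189.8]
tcp_rot: [-3.141, -0.0, -2.974]
contact_force: [-0.1, -1.6, -0.0]
grip_width: 91.7
finger_force: 0.0
```

arm_command([
  [-0.8,-1,0],
  [-0.8,-1,0],
  [-0.8,-1,0],
  [-0.8,-1,0],
  [-0.8,-1,0],
], gripper=[91.8,91.8,91.8,91.8,91.8], twist=[0,0,0,0,0])

```text
time: 1.35
tool_pos: [343.9, 266.9, 189.8]
tcp_rot: [-3.142, -0.001, -2.977]
contact_force: [-0.1, 0.9, 0.2]
grip_width: 92.4
finger_force: 0.0
```

arm_command([
  [-0.8,-1,0],
  [-0.8,-1,0],
  [-0.8,-1,0],
  [-0.8,-1,0],
  [-0.8,-1,0],
], gripper=[91.8,91.8,91.8,91.8,91.8], twist=[0,0,0,0,0])

```text
time: 1.98
tool_pos: [463.1, 160.1, 189.7]
tcp_rot: [3.141, -0.001, -2.977]
contact_force: [0.7, 0.1, 0.4]
grip_width: 91.9
finger_force: 0.0
```

```bash
python3 - <<'E'
from h import *
import json
o=get_obs();a=capture("wrist");cv2.imwrite("pics/w1.png",a[:,:,::-1])
json.dump({k:list(o[k]) for k in("tool_pos","tcp_rot")},open("w1.json","w"))
print(proj(cam("wrist",o),(614.4,198.4,62.5)),o["joint_positions"])
E
```

```text
[263.58488294 300.4087495 ] [ 1.76092202e-01  2.78627165e-01  1.61661352e+00  1.59661275e-04
  1.24703267e+00 -1.55943764e+00]
```

arm_command([
  [0,-1,0],
  [0,-1,0],
  [0,-1,0],
  [0,-1,0],
  [0,-1,0],
], gripper=[91.8,91.8,91.8,91.8,91.8], twist=[0,0,0,0,0])

```text
time: 2.65
tool_pos: [482.9, 36.9, 189.7]
tcp_rot: [3.141, -0.001, -2.977]
contact_force: [-0.4, 1.2, -0.7]
grip_width: 92.0
finger_force: 0.0
```

arm_command([
  [0,-1,0],
  [0,-1,0],
  [0,-1,0],
  [0,-1,0],
  [0,-1,0],
], gripper=[91.8,91.8,91.8,91.8,91.8], twist=[0,0,0,0,0])

```text
time: 3.28
tool_pos: [503.4, -86.3, 189.7]
tcp_rot: [3.141, -0.001, -2.977]
contact_force: [0.3, 0.4, -0.3]
grip_width: 91.9
finger_force: 0.0
```

arm_command([
  [0,-1,0],
  [0,-1,0],
  [0,-1,0],
  [0,-1,0],
  [0,-0.7,0],
], gripper=[91.8,91.8,91.8,91.8,91.8], twist=[0,0,0,0,0])

```text
time: 3.9
tool_pos: [523.0, -202.8, 189.7]
tcp_rot: [3.141, -0.0, -2.977]
contact_force: [0.8, -0.3, -0.5]
grip_width: 91.7
finger_force: 0.0
```

```bash
python3 - <<'E'
from h import *
import json
o=get_obs();a=capture("wrist");cv2.imwrite("pics/w2.png",a[:,:,::-1])
json.dump({k:list(o[k]) for k in("tool_pos","tcp_rot")},open("w2.json","w"))
C=cam("wrist",o);print(proj(C,(574,-191.9,58)),proj(C,(642,-181,23)),o["tool_pos"])
b=cv2.imread("pics/w1.png")
cv2.imwrite("pics/w12.png",cv2.resize(np.vstack([b[:,:,:],a[:,:,::-1]]),(400,600)))
E
```

```text
[254.88132799 219.07492698] [254.40465572 259.10117724] [ 522.9623746  -202.8015328   189.73086635]
```

View pics/w12.png

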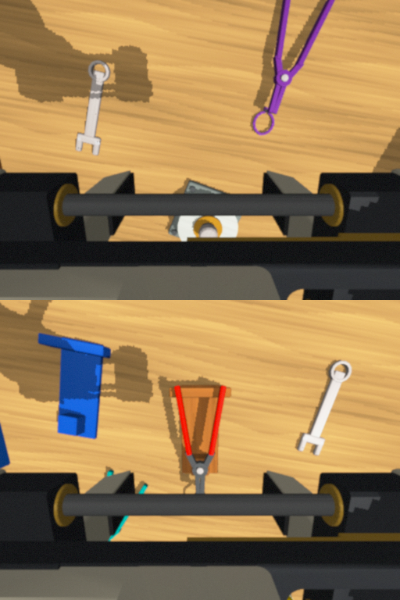

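The wrist views show the stub and washer (top, ~(208,230) of the composite) and the red pliers centred under the open gripper, rivet at about (200,470). I need a closer crop.

```bash
python3 - <<'E'
import cv2,numpy as np
a=cv2.imread("pics/w2.png")[100:250,200:310];b=cv2.imread("pics/w1.png")[220:320,210:310]
m=np.zeros((600,800,3),np.uint8)
m[:,:440]=cv2.resize(a,None,fx=4,fy=4,interpolation=3);m[:350,450:]=cv2.resize(b,(350,350),interpolation=3)
cv2.imwrite("pics/crop2.png",m)
E
```

```text
(no output)
```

View pics/crop2.png

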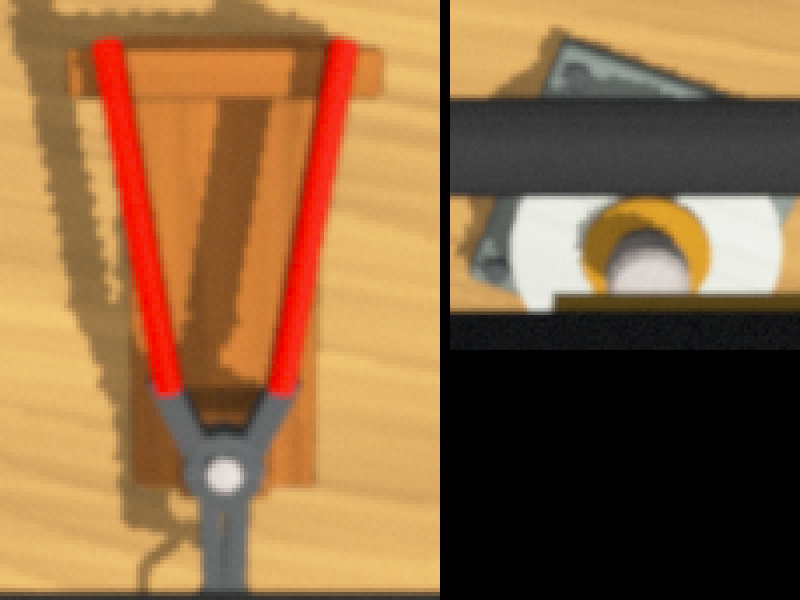

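Rivet at (256.2,219), 1.3 px from where I predicted it. The pliers' axis is vertical in the picture, so no twist is needed. I'll shift slightly and go down.

arm_command([
  [0.3,0.13,0.8],
  [0,0,1],
  [0,0,1],
  [0,0,1],
  [0,0,0.8],
], gripper=[91.8,91.8,91.8,91.8,91.8], twist=[0,0,0,0,0])

```text
time: 4.58
tool_pos: [514.7, -199.1, 74.0]
tcp_rot: [3.141, -0.001, -2.977]
contact_force: [-0.1, 0.1, 0.7]
grip_width: 91.7
finger_force: 0.0
```

arm_command([
  [0,0,0.6],
  [0,0,0.6],
  [0,0,0.5],
  [0,0,0.1],
  [0,0,0],
], gripper=[91.8,91.8,91.8,91.8,91.8], twist=[0,0,0,0,0])

```text
time: 5.2
tool_pos: [515.1, -199.7, 30.1]
tcp_rot: [-3.142, 0.0, -2.977]
contact_force: [0.1, -0.5, -0.3]
grip_width: 91.8
finger_force: 0.0
```

arm_command([
  [0,-0.04,0.08],
  [0,0,0],
  [0,0,0],
  [0,0,0],
  [0,0,0],
], gripper=[91.8,70,60,50,45], twist=[0,0,0,0,0])

```text
time: 5.82
tool_pos: [515.1, -200.6, 28.1]
tcp_rot: [-3.142, 0.0, -2.977]
contact_force: [0.1, -1.3, -0.2]
grip_width: 56.4
finger_force: 0.0
```

arm_command([
  [0,0,0],
  [0,0,0],
  [0,0,0],
  [0,0,0],
  [0,0,0],
], gripper=[40,35,30,25,20], twist=[0,0,0,0,0])

```text
time: 6.45
tool_pos: [515.1, -200.6, 28.0]
tcp_rot: [3.141, -0.0, -2.977]
contact_force: [0.1, -0.5, -0.0]
grip_width: 21.1
finger_force: 0.0
```

arm_command([
  [0,0,0],
  [0,0,0],
  [0,0,0],
  [0,0,0],
  [0,0,0],
], gripper=[20,20,20,20,20], twist=[0,0,0,0,0])

```text
time: 7.08
tool_pos: [515.1, -200.6, 28.0]
tcp_rot: [3.142, 0.0, -2.977]
contact_force: [-0.0, 0.3, -1.0]
grip_width: 19.8
finger_force: 0.0
```

It closed to 20 mm with no force, so the pads missed the handles. I'll look.

```bash
python3 - <<'E'
from h import *
a=capture("side")[:,:,::-1];b=capture("top")[:,:,::-1];c=capture("wrist")[:,:,::-1]
m=np.zeros((600,800,3),np.uint8)
m[:300,:400]=cv2.resize(a[195:300,190:330],(400,300),interpolation=3)
m[:300,400:]=cv2.resize(b[140:260,250:410],(400,300),interpolation=3)
m[300:,:400]=cv2.resize(c,(400,300))
m[300:,400:]=cv2.resize(c[60:240,140:380],(400,300))
cv2.imwrite("pics/look3.png",m)
C=cam("wrist",get_obs());print(proj(C,(574,-191.9,58)))
E
```

```text
[250.97047782 319.10422984]
```

View pics/look3.png

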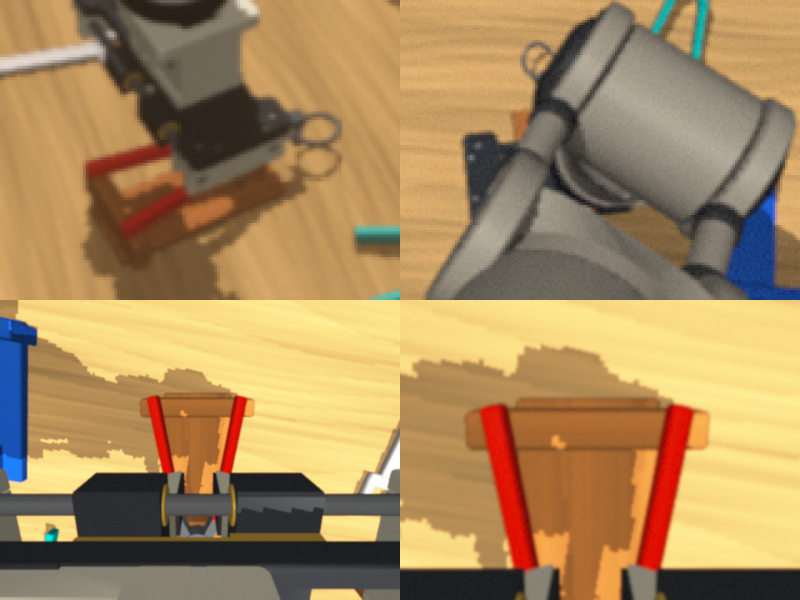

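The handles are still spread and the fingers seem to have closed above them. I'll check where the fingertips are by projecting points into the side view.

```bash
python3 - <<'E'
from h import *
o=get_obs();a=capture("side")[:,:,::-1]
R=Ro.from_euler("xyz",o["tcp_rot"]).as_matrix();t=o["tool_pos"];S=cam("side")
m=cv2.resize(a[190:290,200:333],(798,600),interpolation=3)
f=lambda P:tuple(int(round(x)) for x in ((proj(S,P)-[200,190]+.5)*6-.5))
for y,c in((-10,(0,255,0)),(10,(255,255,0))):
  for x in(-9.5,9.5):
    for z in(0,-20,-40): cv2.circle(m,f(t+R@[x,y,z]),3,c,-1); cv2.putText(m,str(-z),f(t+R@[x,y,z]),0,.4,c)
X=np.array([np.cos(.163),np.sin(.163),0]);Y=np.array([-X[1],X[0],0]);P=np.array([574,-191.4,0])
for s in(1,-1):
  cv2.line(m,f(P-25*X+16*s*Y+[0,0,54]),f(P-125*X+32*s*Y+[0,0,54]),(255,0,255),1)
cv2.imwrite("pics/side4.png",m);print(o)
E
```

```text
{'time': 7.225, 'joint_positions': array([-5.10136550e-01,  5.69824653e-01,  1.64956579e+00,  1.22191374e-04,
        9.22256498e-01, -2.24577025e+00]), 'dq': array([ 0.00094815,  0.00072152, -0.0006726 ,  0.00023509, -0.00026685,
       -0.00147437]), 'tau': array([-7.13665959e-04, -4.92049921e+01, -1.91851419e+01, -6.32664515e-02,
        4.12400009e-02, -1.11260309e-05]), 'tool_pos': array([ 515.10924186, -200.63698082,   27.97606013]), 'tcp_rot': array([ 3.14148270e+00,  1.84636318e-05, -2.97682909e+00]), 'contact_force': array([-0.13914932,  0.3731078 , -0.77615518]), 'moment': array([-0.01742538,  0.02636488, -0.03272959]), 'finger_force': 0.0, 'grip_width': 19.94852473226685}
```

View pics/side4.png

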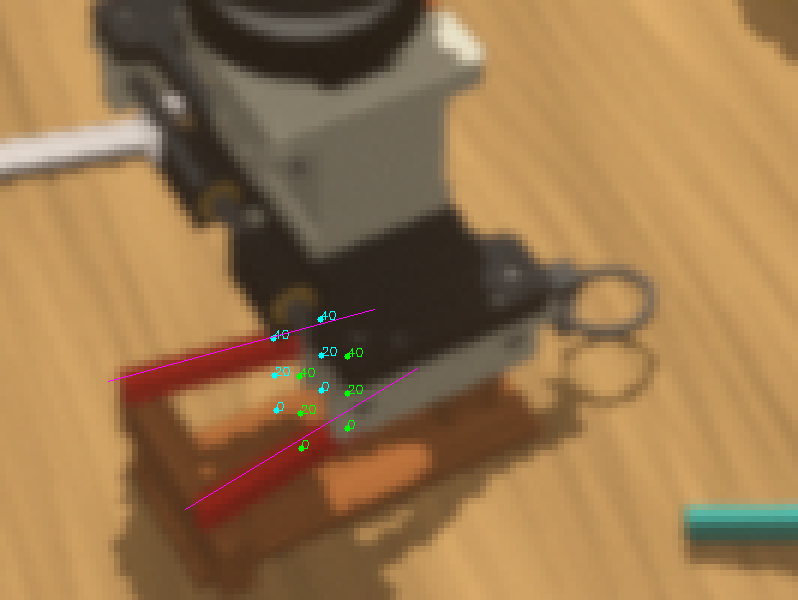

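```bash
python3 - <<'E'
from h import *
o=get_obs()
R=Ro.from_euler("xyz",o["tcp_rot"]).as_matrix();t=o["tool_pos"];S=cam("side");W=cam("wrist",o)
np.set_printoptions(precision=0,suppress=True)
f=lambda P:(proj(S,P)-[200,190]+.5)*6-.5
for y in(-95,-65,-29,-10):
  for z in(-66,-40,-19,0):
    print(y,z,*[f(t+R@[x,y,z]) for x in(37.5,9.5,-9.5,-37.5)],"wrist",proj(W,t+R@[9.5,y,z]),proj(W,t+R@[37.5,y,z]))
E
```

```text
-95 -66 [345. 539.] [422. 504.] [473. 481.] [546. 448.] wrist [ 46. 243.] [ 35. 185.]
-95 -40 [345. 587.] [420. 552.] [470. 529.] [542. 496.] wrist [ 78. 223.] [ 70. 173.]
-95 -19 [346. 624.] [419. 590.] [468. 567.] [538. 534.] wrist [ 97. 211.] [ 91. 165.]
-95 0 [346. 657.] [418. 622.] [466. 600.] [535. 567.] wrist [111. 201.] [106. 160.]
-65 -66 [301. 472.] [376. 439.] [426. 417.] [499. 385.] wrist [112. 243.] [104. 185.]
-65 -40 [302. 520.] [376. 487.] [425. 466.] [495. 434.] wrist [133. 223.] [128. 173.]
-65 -19 [303. 558.] [375. 525.] [423. 503.] [493. 472.] wrist [146. 211.] [142. 165.]
-65 0 [304. 591.] [375. 558.] [422. 536.] [491. 505.] wrist [156. 201.] [152. 160.]
-29 -66 [251. 396.] [325. 365.] [374. 344.] [444. 314.] wrist [190. 243.] [186. 184.]
-29 -40 [253. 445.] [325. 414.] [373. 393.] [442. 363.] wrist [199. 223.] [197. 172.]
-29 -19 [255. 482.] [326. 452.] [373. 431.] [441. 401.] wrist [205. 210.] [203. 165.]
-29 0 [256. 516.] [326. 485.] [372. 464.] [439. 434.] wrist [209. 201.] [208. 160.]
-10 -66 [225. 358.] [298. 327.] [347. 307.] [417. 278.] wrist [231. 243.] [229. 184.]
-10 -40 [228. 406.] [299. 376.] [347. 356.] [416. 327.] wrist [234. 223.] [233. 172.]
-10 -19 [230. 444.] [300. 414.] [347. 394.] [414. 365.] wrist [236. 210.] [235. 165.]
-10 0 [232. 478.] [301. 448.] [347. 428.] [414. 399.] wrist [238. 201.] [237. 160.]
```

Both views put the real fingertips about 40 mm above the reported TCP (wrist row 221 matches tool z ≈ -39). Closing with no touch above handle tops at 54 mm confirms at least 26 mm. I'll open, go down 39 mm more in steps while watching the force, and close again. The tips then stay above the 10 mm board in every case.

arm_command([
  [0,0,0],
  [0,0,0],
  [0,0,0],
  [0,0,0],
  [0,0,0],
], gripper=[91.8,91.8,91.8,91.8,91.8], twist=[0,0,0,0,0])

```text
time: 7.9
tool_pos: [515.2, -200.6, 28.0]
tcp_rot: [3.142, 0.0, -2.977]
contact_force: [-0.4, -0.1, -0.1]
grip_width: 65.3
finger_force: 0.0
```

arm_command([
  [0,0,0],
  [0,0,0.1],
  [0,0,0.2],
  [0,0,0.2],
  [0,0,0.2],
], gripper=[91.8,91.8,91.8,91.8,91.8], twist=[0,0,0,0,0])

```text
time: 8.52
tool_pos: [515.0, -200.6, 10.0]
tcp_rot: [3.141, -0.0, -2.977]
contact_force: [-0.6, -0.2, -0.8]
grip_width: 91.7
finger_force: 0.0
```

arm_command([
  [0,0,0.1],
  [0,0,0.1],
  [0,0,0.1],
  [0,0,0],
  [0,0,0],
], gripper=[91.8,91.8,91.8,91.8,91.8], twist=[0,0,0,0,0])

```text
time: 9.15
tool_pos: [515.2, -200.6, 3.1]
tcp_rot: [-3.142, 0.0, -2.977]
contact_force: [0.2, 0.2, 0.3]
grip_width: 91.7
finger_force: 0.0
```

arm_command([
  [0,0,0.1],
  [0,0,0.1],
  [0,0,0.1],
  [0,0,0],
  [0,0,0],
], gripper=[91.8,91.8,91.8,91.8,91.8], twist=[0,0,0,0,0])

```text
time: 9.78
tool_pos: [515.1, -200.6, -4.5]
tcp_rot: [3.141, 0.0, -2.977]
contact_force: [-0.3, 0.8, 1.2]
grip_width: 92.3
finger_force: 0.0
```

arm_command([
  [0,0,0.1],
  [0,0,0.1],
  [0,0,0.06],
  [0,0,0],
  [0,0,0],
], gripper=[91.8,91.8,70,60,50], twist=[0,0,0,0,0])

```text
time: 10.4
tool_pos: [515.2, -200.6, -11.0]
tcp_rot: [3.142, 0.0, -2.977]
contact_force: [-0.7, -0.1, -0.2]
grip_width: 66.3
finger_force: 0.0
```

arm_command([
  [0,0,0],
  [0,0,0],
  [0,0,0],
  [0,0,0],
  [0,0,0],
], gripper=[45,40,35,30,25], twist=[0,0,0,0,0])

```text
time: 11.02
tool_pos: [515.2, -200.8, -10.9]
tcp_rot: [-3.141, 0.0, -2.977]
contact_force: [-0.7, -1.5, 2.0]
grip_width: 30.7
finger_force: 29.9
```

```bash
python3 - <<'E'
from h import *
o=get_obs();print(o)
a=capture("side")[:,:,::-1];c=capture("wrist")[:,:,::-1]
cv2.imwrite("pics/s5.png",a);cv2.imwrite("pics/w5.png",c)
m=np.zeros((600,800,3),np.uint8)
m[:300,:400]=cv2.resize(a[200:290,200:320],(400,300),interpolation=3)
m[:300,400:]=cv2.resize(c,(400,300))
m[300:,:400]=cv2.resize(c[60:285,110:410],(400,300),interpolation=3)
cv2.imwrite("pics/look5.png",m)
E
```

```text
{'time': 11.025, 'joint_positions': array([-5.10241857e-01,  6.26944516e-01,  1.67840107e+00, -4.61944373e-05,
        8.36005473e-01, -2.24580278e+00]), 'dq': array([ 0.00030191,  0.00088891, -0.00024259,  0.00054326,  0.00143334,
       -0.0001656 ]), 'tau': array([ 6.50127344e-01, -4.93170977e+01, -1.74574345e+01,  2.43499875e-01,
       -1.48658627e-01,  2.49408558e-02]), 'tool_pos': array([ 515.16286617, -200.78659112,  -10.88526492]), 'tcp_rot': array([-3.14141492e+00,  1.67191647e-04, -2.97679708e+00]), 'contact_force': array([-0.69481551, -1.52497684,  1.96410162]), 'moment': array([-0.15538657,  0.21806118, -0.00488546]), 'finger_force': 29.88090008497238, 'grip_width': 30.663528241570937}
```

View pics/look5.png

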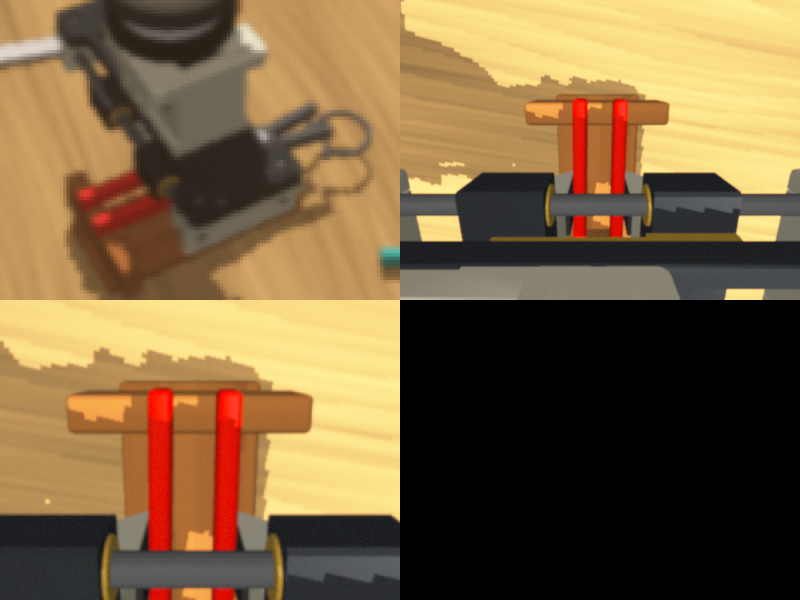

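The grasp is good: opening 30.7 mm, force 29.9 N, handles parallel at their stop (wrist view, handles at u≈580 and 620 of the composite), so the ring is spread. I'll lift and carry it.

arm_command([
  [0,0,-0.2],
  [0,0,-0.4],
  [0,0,-0.6],
  [0,0,-0.7],
  [0,0,-0.4],
], gripper=[25,25,25,25,25], twist=[0,0,0,0,0])

```text
time: 11.75
tool_pos: [515.8, -200.9, 48.2]
tcp_rot: [-3.14, 0.002, -2.977]
contact_force: [0.2, -0.4, -1.8]
grip_width: 30.5
finger_force: 29.9
```

arm_command([
  [0,0.2,0],
  [-0.07,0.5,0],
  [-0.1,0.75,0],
  [-0.07,0.75,0],
  [-0.07,0.8,0],
], gripper=[25,25,25,25,25], twist=[0,0,0,0,0])

```text
time: 12.38
tool_pos: [510.1, -123.6, 46.3]
tcp_rot: [3.141, -0.0, -2.976]
contact_force: [-0.2, -0.2, -1.7]
grip_width: 30.6
finger_force: 29.9
```

arm_command([
  [-0.07,0.8,0],
  [-0.07,0.8,0],
  [-0.07,0.8,0],
  [-0.07,0.8,0],
  [-0.07,0.8,0],
], gripper=[25,25,25,25,25], twist=[0,0,0,0,0])

```text
time: 13.0
tool_pos: [502.6, -24.0, 46.6]
tcp_rot: [3.142, 0.0, -2.977]
contact_force: [1.2, -0.1, -1.5]
grip_width: 30.6
finger_force: 29.9
```

arm_command([
  [-0.07,0.8,0],
  [-0.07,0.8,0],
  [-0.07,0.8,0],
  [-0.07,0.8,0],
  [-0.07,0.8,0],
], gripper=[25,25,25,25,25], twist=[0,0,0,0,0])

```text
time: 13.62
tool_pos: [494.6, 76.1, 46.6]
tcp_rot: [3.141, 0.0, -2.977]
contact_force: [0.1, 0.0, -2.9]
grip_width: 30.7
finger_force: 29.9
```

arm_command([
  [-0.07,0.8,0],
  [-0.07,0.8,0],
  [-0.07,0.8,0],
  [-0.07,0.6,0],
  [0,0.3,0],
], gripper=[25,25,25,25,25], twist=[0,0,0,0,0])

```text
time: 14.25
tool_pos: [488.1, 158.3, 46.5]
tcp_rot: [3.142, 0.0, -2.976]
contact_force: [-0.2, 0.0, -2.1]
grip_width: 30.7
finger_force: 29.9
```

arm_command([
  [0,0.2,0],
  [0,0,0],
  [0,0,0],
  [0,0,0],
  [0,0,0],
], gripper=[25,25,25,25,25], twist=[0,0,0,0,0])

```text
time: 14.88
tool_pos: [487.5, 162.0, 46.5]
tcp_rot: [3.142, 0.0, -2.977]
contact_force: [0.7, 0.0, -2.6]
grip_width: 30.7
finger_force: 29.9
```

arm_command([
  [-0.13,0.35,0],
  [0,0.3,0],
  [0,0,0],
  [0,0,0],
  [0,0,0],
], gripper=[25,25,25,25,25], twist=[0,0,0,0,0])

```text
time: 15.5
tool_pos: [488.0, 178.7, 46.5]
tcp_rot: [3.142, -0.0, -2.977]
contact_force: [-0.6, 0.5, -2.3]
grip_width: 30.5
finger_force: 29.9
```

```bash
python3 - <<'E'
from h import *
o=get_obs();print(o["tool_pos"],o["tcp_rot"],o["contact_force"])
a=capture("side")[:,:,::-1];b=capture("top")[:,:,::-1]
cv2.imwrite("pics/s6.png",a);cv2.imwrite("pics/t6.png",b)
t=o["tool_pos"];rc=t+[128*np.cos(.1646),128*np.sin(.1646),33.9]
S=cam("side");T=cam("top")
print(rc,"side",proj(S,rc),proj(S,(614.4,198.4,62.5)),"top",proj(T,rc),proj(T,(614.4,198.4,62.5)))
m=np.zeros((600,800,3),np.uint8)
m[:,:400]=cv2.resize(a[105:180,215:265],(400,600),interpolation=3)
m[:,400:]=cv2.resize(b[125:200,125:175],(400,600),interpolation=3)
cv2.imwrite("pics/look6.png",m)
E
```

```text
[487.97914763 178.70324156  46.5261779 ] [ 3.14157287e+00 -2.98652524e-07 -2.97684536e+00] [-0.62652205  0.54114787 -2.29423857]
[614.24909673 199.67703363  80.4261779 ] side [239.54214123 135.03627324] [239.91441255 140.48527251] top [146.44411105 156.84101308] [149.18495775 158.80883669]
```

View pics/look6.png

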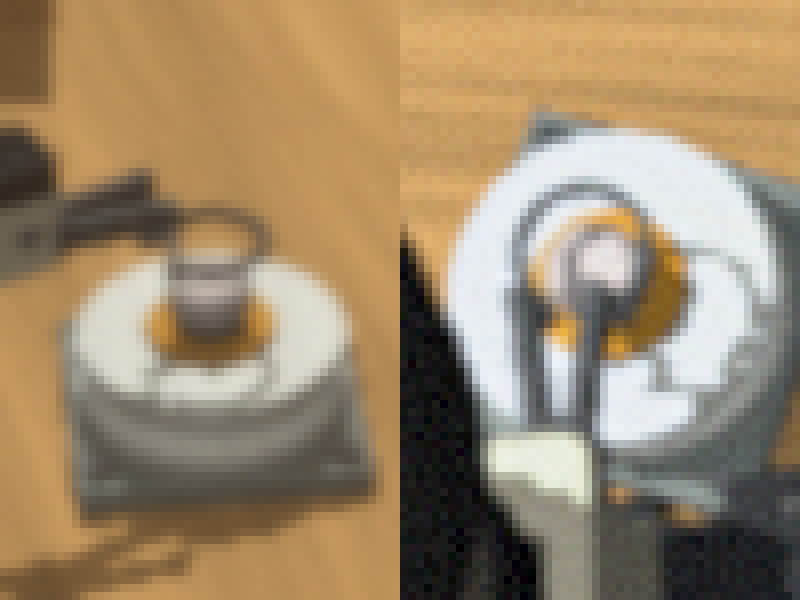

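The ring hovers about over the stub: in the side crop the ring centre is near (217,243) and the stub near (210,290), and in the top crop the ring is near (583,254) and the stub near (600,270). I'll fit both with model circles to get the offset.

```bash
cat > fit.py <<'E'
from h import *
from scipy.ndimage import map_coordinates as mc
A=np.linspace(0,2*np.pi,120,endpoint=False)
def samp(img,C,c,r,z,ang):
    P=np.stack([c[0]+r*np.cos(ang),c[1]+r*np.sin(ang),np.full_like(ang,z)]);K,R,p=C
    q=K@(R.T@(P-np.array(p)[:,None]));q=q[:2]/q[2]
    return mc(img,[q[1],q[0]],order=1)
def grid(f,c0,h=9,s=.5):
    g=np.arange(-h,h+.1,s);v=np.array([[f((c0[0]+x,c0[1]+y)) for y in g] for x in g])
    w=np.clip(v-np.percentile(v,98.5),0,None);X,Y=np.meshgrid(g,g,indexing="ij")
    return c0[0]+(w*X).sum()/w.sum(),c0[1]+(w*Y).sum()/w.sum(),v.max()
def ld(f): return cv2.imread("pics/"+f).astype(float)
E
python3 - <<'E'
from fit import *
ang=np.linspace(-1.75,1.75,80)+.165
for n,c,h in(("side","side0.png","s6.png"),("top","top0.png","t6.png")):
    C=cam(n);I0=ld(c);I1=ld(h);d=(I0-I1).mean(2)   # >0 where darker now
    for r in(18,18.75,19.5):
        print(n,"ring",r,np.round(grid(lambda p:samp(d,C,p,r,80.4,ang).mean()-.5*samp(d,C,p,r-6,80.4,ang).mean()-.5*samp(d,C,p,r+6,80.4,ang).mean(),(614.2,199.7)),1))
    B=I0[:,:,0] # blue: stub bright vs brass
    print(n,"stub",np.round(grid(lambda p:samp(B,C,p,13,61.5,A).mean()-samp(B,C,p,17.5,58,A).mean(),(614.4,198.4)),1))
    print(n,"stub filled",np.round(grid(lambda p:samp(B,C,p,13,61.5,A).mean()+samp(B,C,p,8,62.5,A).mean()-2*samp(B,C,p,17,60,A).mean(),(614.4,198.4)),1))
    W=I0.min(2);print(n,"pulley",np.round(grid(lambda p:samp(W,C,p,46,40,A).mean()-samp(W,C,p,53,40,A).mean(),(614.4,198.4)),1))
    br=I0[:,:,2]-I0[:,:,0];print(n,"washer",np.round(grid(lambda p:samp(br,C,p,22,43,A).mean()-samp(br,C,p,26.5,43,A).mean(),(614.4,198.4)),1))
E
```

```text
side ring 18 [618.4 199.1  26.7]
side ring 18.75 [617.6 199.3  26.8]
side ring 19.5 [616.8 199.6  26.7]
side stub [615.6 204.7  17.4]
side stub filled [621.6 205.4  33.5]
side pulley [618.5 203.6  66. ]
side washer [618.  202.7  33.6]
top ring 18 [618.  198.   76.5]
top ring 18.75 [617.1 197.7  76.5]
top ring 19.5 [616.3 197.4  74.4]
top stub [615.2 199.6  66.8]
top stub filled [615.  199.3 176.3]
top pulley [616.9 201.3  97.6]
top washer [616.6 201.3  94.7]
```

arm_command([
  [0.01,0.11,0],
  [0,0,0.2],
  [0,0,0.2],
  [0,0,0.12],
  [0,0,0],
], gripper=[25,25,25,25,25], twist=[0,0,0,0,0])

```text
time: 16.23
tool_pos: [487.1, 181.4, 33.1]
tcp_rot: [3.142, -0.001, -2.977]
contact_force: [-0.1, 0.3, -2.1]
grip_width: 30.5
finger_force: 29.9
```

```bash
cat > f2.py <<'E'
from fit import *
import sys
k=sys.argv[1]
o=get_obs();t=o["tool_pos"];rc=t+[128*np.cos(.1646),128*np.sin(.1646),33.9];zr=rc[2];print(t,rc,o["contact_force"])
a=np.mean([capture("side") for _ in range(3)],0)[:,:,::-1];b=np.mean([capture("top") for _ in range(3)],0)[:,:,::-1]
cv2.imwrite("pics/s%s.png"%k,a);cv2.imwrite("pics/t%s.png"%k,b)
ang=np.linspace(-1.75,1.75,80)+.165
for n,c,I1 in(("side","side0.png",a),("top","top0.png",b)):
    C=cam(n);I0=ld(c);d=(I0-I1).mean(2)
    for r in(18,18.75,19.5):
        print(n,"ring",r,np.round(grid(lambda p:samp(d,C,p,r,zr,ang).mean()-.5*samp(d,C,p,r-6,zr,ang).mean()-.5*samp(d,C,p,r+6,zr,ang).mean(),rc[:2]),1))
T,S=cam("top"),cam("side")
p,q=np.int32(proj(S,rc)-[20,26]),np.int32(proj(T,rc)-[20,26])
print("crops",p,q)
m=np.zeros((600,800,3),np.uint8)
m[:,:400]=cv2.resize(a[p[1]:p[1]+60,p[0]:p[0]+40],(400,600),interpolation=3)
m[:,400:]=cv2.resize(b[q[1]:q[1]+60,q[0]:q[0]+40],(400,600),interpolation=3)
cv2.imwrite("pics/look%s.png"%k,m)
E
python3 f2.py 7
```

```text
[487.06573333 181.40308627  33.11999177] [613.33568244 202.37687833  67.01999177] [-0.10958393  0.26204681 -2.12556415]
side ring 18 [618.8 202.   32.6]
side ring 18.75 [617.9 201.9  32.6]
side ring 19.5 [617.  201.8  32.2]
top ring 18 [617.3 201.2  70.6]
top ring 18.75 [616.6 200.6  70.9]
top ring 19.5 [615.8 200.2  70. ]
crops [219 112] [126 132][ WARN:0@3.514] global loadsave.cpp:1063 imwrite_ Unsupported depth image for selected encoder is fallbacked to CV_8U.
```

View pics/look7.png

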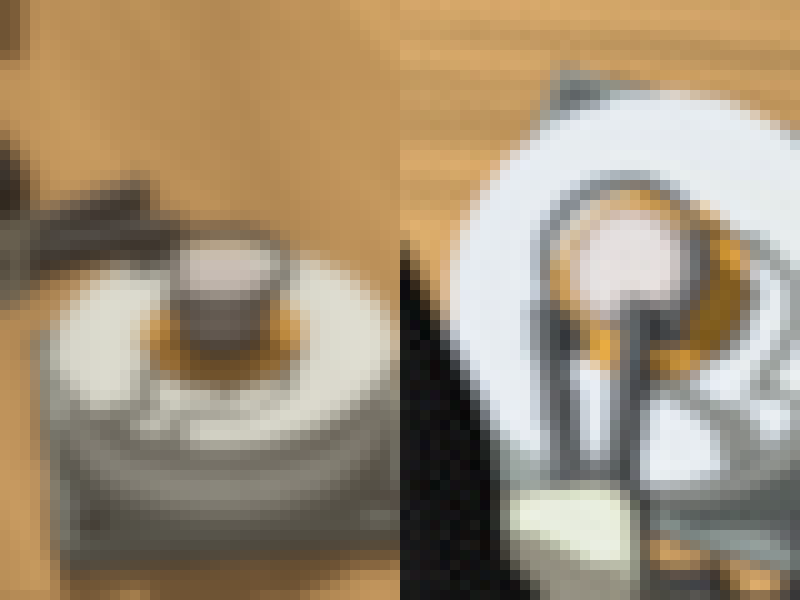

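The side and top views show the stub face inside the ring, within about 1 mm once parallax is allowed for (top crop: ring ~(629,266), face ~(633,267)). I'll lower it slowly while watching the forces.

arm_command([
  [0,0,0.06],
  [0,0,0.06],
  [0,0,0.06],
  [0,0,0.04],
  [0,0,0],
], gripper=[25,25,25,25,25], twist=[0,0,0,0,0])

```text
time: 17.15
tool_pos: [487.2, 181.5, 27.9]
tcp_rot: [3.141, -0.0, -2.977]
contact_force: [-0.1, 0.5, -1.5]
grip_width: 30.5
finger_force: 29.9
```

```bash
python3 f2.py 8 2>/dev/null; python3 -c "
from h import *
o=get_obs();print(o['moment'],o['contact_force'],o['tool_pos'])"
```

```text
[487.23816893 181.46669527  27.90681864] [613.50811803 202.44048733  61.80681864] [-0.14896262  0.47555508 -1.53910227]
side ring 18 [618.8 202.4  34.6]
side ring 18.75 [617.9 202.2  34.8]
side ring 19.5 [617.1 201.9  34.7]
top ring 18 [616.8 201.   71.6]
top ring 18.75 [616.1 200.5  69.8]
top ring 19.5 [615.3 200.   66.9]
crops [219 113] [127 133]
[0.0166409  0.06212251 0.00830064] [-0.42475117  0.04173269 -2.55809346] [487.35662074 181.46227526  28.07327487]
```

arm_command([
  [0,0,0.04],
  [0,0,0.04],
  [0,0,0.04],
  [0,0,0],
  [0,0,0],
], gripper=[25,25,25,25,25], twist=[0,0,0,0,0])

```text
time: 18.08
tool_pos: [487.3, 181.5, 25.0]
tcp_rot: [3.142, 0.0, -2.977]
contact_force: [0.7, -0.0, -2.5]
grip_width: 30.4
finger_force: 29.9
```

arm_command([
  [0,0,0.04],
  [0,0,0.04],
  [0,0,0.04],
  [0,0,0],
  [0,0,0],
], gripper=[25,25,25,25,25], twist=[0,0,0,0,0])

```text
time: 18.7
tool_pos: [487.3, 181.5, 22.0]
tcp_rot: [3.142, 0.0, -2.977]
contact_force: [0.5, -0.0, -0.9]
grip_width: 30.8
finger_force: 29.9
```

```bash
cat > ff.py <<'E'
from h import *
F=[]
for i in range(8):
    capture("side");o=get_obs();F.append(np.r_[o["contact_force"],o["moment"]*10])
print(np.mean(F,0).round(2),o["tool_pos"].round(1),o["time"])
E
python3 ff.py
```

```text
[-0.36 -0.16 -2.15 -0.01  0.8   0.05] [487.3 181.5  22. ] 19.1
```

arm_command([
  [0,0,0.04],
  [0,0,0.04],
  [0,0,0.04],
  [0,0,0.04],
  [0,0,0],
], gripper=[25,25,25,25,25], twist=[0,0,0,0,0])

```text
time: 19.73
tool_pos: [487.2, 181.5, 17.9]
tcp_rot: [3.141, -0.0, -2.977]
contact_force: [0.6, 0.3, -2.2]
grip_width: 30.5
finger_force: 29.9
```

arm_command([
  [0,0,0.04],
  [0,0,0.04],
  [0,0,0.04],
  [0,0,0.04],
  [0,0,0],
], gripper=[25,25,25,25,25], twist=[0,0,0,0,0])

```text
time: 20.35
tool_pos: [487.2, 181.5, 13.9]
tcp_rot: [3.142, -0.0, -2.977]
contact_force: [0.6, -0.7, -1.8]
grip_width: 30.4
finger_force: 29.9
```

```bash
python3 ff.py; python3 - <<'E'
from fit import *
o=get_obs();t=o["tool_pos"];b=capture("side")[:,:,::-1].astype(float)
C=cam("side");d=(ld("side0.png")-b).mean(2);ang=np.linspace(-2.2,-.2,60)
# height of the near arc, xy fixed at fitted side-frame place
for z in range(38,56): print(z,round(samp(d,C,(617.9,202.2),18.75,z,ang).mean(),1),end="; ")
d2=(ld("side0.png")-ld("s8.png")).mean(2)
print("\nbefore, expected 61.8")
for z in range(54,70): print(z,round(samp(d2,C,(617.9,202.2),18.75,z,ang).mean(),1),end="; ")
E
```

```text
[-0.15  0.18 -2.01  0.12  0.89 -0.15] [487.3 181.5  14.1] 20.75
38 4.7; 39 7.5; 40 10.3; 41 12.7; 42 14.9; 43 16.7; 44 18.1; 45 19.1; 46 19.4; 47 19.0; 48 18.2; 49 17.2; 50 15.7; 51 14.0; 52 12.3; 53 10.7; 54 9.4; 55 8.2; 
before, expected 61.8
54 6.5; 55 8.8; 56 11.6; 57 15.0; 58 18.4; 59 21.6; 60 24.0; 61 25.1; 62 25.5; 63 25.2; 64 23.7; 65 21.9; 66 19.9; 67 18.1; 68 16.5; 69 15.1;
```

arm_command([
  [0,0,0.03],
  [0,0,0.02],
  [0,0,0],
  [0,0,0],
  [0,0,0],
], gripper=[25,25,25,25,25], twist=[0,0,0,0,0])

```text
time: 21.42
tool_pos: [487.3, 181.5, 12.8]
tcp_rot: [3.142, 0.0, -2.977]
contact_force: [0.4, 0.8, -1.8]
grip_width: 30.5
finger_force: 29.9
```

```bash
python3 ff.py; python3 f2.py 9 2>/dev/null | grep 18.75
```

```text
[ 0.02 -0.03 -2.29  0.08  0.81 -0.19] [487.3 181.5  12.8] 21.825
side ring 18.75 [617.5 200.6  11.8]
top ring 18.75 [616.4 200.1  25.1]
```

The ring is at a nominal 46.7 mm, still concentric with the stub and spread, and the wrist carries only the pliers' weight (-2.3 N, no contact). Handing in.

```bash
python3 -c "
from plant import *
print(close_job())"
```

```text
the job is handed in; nothing more can be done
None
```

I handed the job in at about 22 s with the pliers still held squeezed and the spread ring around the groove, its centre about 46.7 mm above the table by the arm's reading. I saw no contact force on the way down.

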